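Close the nailing jig on a heel lift

ROBOT

A 7-joint arm with a two-finger parallel gripper is mounted at the origin on a cart in front of the work surface, level with it; the furniture and walls round the work are solid. World frame = base frame: x ahead of the robot, y to its left, z up, the work surface at z = 0. Lengths are in m, angles in degrees, forces in N, time in s.
With the tool pointing down it reaches from about 0.425 to 0.875 m from the base axis. Payload 4.7 kg.
Tool frame: the origin (TCP) lies midway between the tips of the shut fingers; the grasp point (between the pads) lies 19 mm behind it (env.grip_depth is the distance from the TCP to the grasp point, in m); z points along the fingers, y is the line along which they close (so a half turn about z gives the same grasp; the last joint's range is limited). The gripper opens to 87 mm and grips with 3 to 60 N. Pads are 19 mm wide; open, the fingers measure 117 mm over their backs; the gripper's body (75 mm by 190 mm) begins 51 mm behind the grasp point.
Start: joints at [69.448, 18.392, -4.016, 83.108, 1.295, 78.541, -3.26], TCP at [0.237, -0.605, 0.223] pointing down, gripper open.
Joint ranges: [-163.93, 163.93], [-17.29, 119.83], [-79.2, 71.16], [3.27, 140.29], [-89.18, 269.18], [5.43, 117.66], [-154.24, 154.24]. Speed limits (degrees/s): [147.25, 147.25, 180, 180, 180, 180, 180].

INTERFACE

Orientations are given as [roll, pitch, yaw] about the fixed x, y, z axes, in that order (R = Rz(yaw) Ry(pitch) Rx(roll)).
In Python, from cell import get_obs, optics, env, nets gives the robot as it stands.
- The arm moves only by the shell command python3 -m creep 'ROWS' [FORCE]. ROWS is JSON, a list of rows, each an object of numbers: "wx", "wy", "wz": the turn, a rotation vector about the tool's x, y, z in degrees; "tx", "ty", "tz": the shift along the tool's x, y, z in mm; "gripper": the opening, from -1 (shut) to 1 (fully open). A call has 1 to 5 rows; each row is the pose to reach, as a shift and turn from the pose commanded when the call began, along the tool's axes at that moment; what a row does not reach only later rows make up. A row lasts 1/12 s, in which the tool goes at most 41.7 mm and 7.16 degrees, less where a joint would pass 70% of its speed; a pose out of reach is approached as far as the arm can. A call with a gripper value outside its range is refused whole. The fingers move at their own pace and stop on an object; FORCE is the grip in N (left out, the last holds). Time passes only in rows, so rows that repeat a pose let the fingers close. It gives the time, the measured TCP pose, the force, the opening and the grip force at its end, in the units of the state.
- get_obs(): the state, without advancing time (a new reading comes with each control period).
- optics.read_camera(name): name is "scene" or "top" or "wrist"; returns (picture, depth): 420x560x3 uint8, red, green, blue; 420x560 float32, m along the optical axis (not along the pixel's ray), 0 where there is no reading.
- optics.camera_info(name): a dict with "fovy" (degrees; the focal length in pixels is half the picture's height over the tangent of half this angle, whatever the lens; pixels are square), "cx", "cy" (the principal point, pixels), "R" (3x3) and "t" (3): a world point X has camera coordinates R X + t; the wrist camera has in their place "tool_from_camera" (4x4, takes a point from camera to tool coordinates, whose origin is the TCP and whose axes are the flange's). Camera axes: x right, y down, z forward; pixel columns grow to the right and rows downward; lengths in m; the calibration is good to about 2 mm. A picture is of the moment at which its call begins: read the wrist's pose just before it. camera_info takes no time and is no camera call.
- env.sign_off(): hands the job in; it is judged then, once.
Trained networks look in the newest picture that a camera, given by its name, has taken for a name from the list of things; names that differ only in an ending like _2 or _b are one class to them, and where a whole thing is asked for, a point or a joint stands for the part that bears it (a point fixed in the world has none). Each returns a list of dicts, best first, with "confidence" (0 to 1); they miss things now and then, are a little off and sometimes report something else, mostly with a low value. They report only what shows in the picture. A call takes as long as a camera call. They do not tell look-alikes from the thing itself.
- nets.look_for(query, camera): "point" ([x, y, z] in m, in world coordinates, good to about 4 mm: the middle of the surface that is visible of it).
- nets.place_of(query, camera): "point" ([x, y, z] in m, in world coordinates, good to about 4 mm: a listed point, or the origin of a listed thing).
The state is a dict: "time_s": time; "qpos": joint angles; "joint_velocities": joint speeds; "effort": joint torques, N m; "tool_pos": TCP position; "tool_rot": TCP orientation; "force": force on the tool from outside, world axes, zero at the start; "wrist_torque": the same for the moment, N m; "grip_width": finger opening in m; "grasp_force": force on a finger pad.
Only numpy, scipy, OpenCV 4.12 (cv2) and the standard library are available. Lean on these libraries where they do the work, as an engineer would, in place of code of your own. Each camera call takes 0.05 s, during which the arm holds its last target. There are 200 camera calls.

TASK

Get the heel lift ready for nailing: with a fingertip push the dark brown heel lift along the jig's board until it sits fully home in the vee stop. Then fold the sprung steel flap over it and, keeping it pressed down, push it by its red rib until its edge is tucked all the way under the retaining lip, so that the flap stays shut when you let go. Nothing needs gripping: the heel lift is only pushed, never picked up. Leave the spare lift, the tack tin and the awl where they lie.

Things in the scene. Friction and masses are not known exactly. Their poses are not given: they have to be found in the camera images.
- jig: Nailing jig, fixed: beech board 166 x 190 mm, 18 mm thick. Origin on the bench under the nest's centre. Its axes serve for all sizes here: +x the way the lift goes in, +y to the flap's hinge, -y to the lip. Two rails 8 mm high: inner faces 70 mm apart at x = -32 to 34 mm, flared to 85 mm apart at x = -83; between them a vee stop, 9 mm high, at x = 20 to 34
- nest (a point): Where the heel lift's centre is when it is home against the vee stop: 23 mm above the bench, 5 mm above the board's top, over the jig's origin; axes as the jig's
- lift_centre (a point): Centre, half-way up, of the dark brown heel lift: D-shaped leather, 65 mm long, 67 wide, 10 thick, 30 g, loose and flat on the board between the rails, 40 to 62 mm short of home at the start. Its round end looks to the vee; its straight edge, 32 mm from this point, looks to the jig's -x: push there, in the middle, 2 to 8 mm above the board
- flap (a joint): Flap angle, rad: 0 = flat over the nest, 1.57 upright, 2.1 as found, leaning back towards +y. A spring always pushes it open (about 1 N at its edge when flat): let go untucked it flies open; tucked it rises to about 0.04. Steel plate 58 mm wide (along the jig's x), 4 thick, edge 103 mm from the pin; flat, its top is 33.5 mm above the bench, 1.5 mm clear of the lift, and goes no lower
- flap_slide (a joint): How far the flap and its pin are slid along the slots of the hinge towards the lip (jig's -y), m: 0 to 0.004 at the start, 0.018 fully home. Moves stiffly (about 7 N) and stays where left. Fold the flap down while this is under 0.005, so that its edge comes down in front of the lip and not upon it; then slide it home
- flap_hinge (a point): Middle of the hinge pin, the flap's turning axis (along the jig's x), 31.5 mm above the bench, 68 mm from the jig's origin to +y when flap_slide is 0. Steel cheeks stand 42 to 47 mm either side of it along x, 45 mm above the bench at the top; a thin stop bar joins them 11 mm behind (+y of) the pin, no higher
- rib_foot (a point): Foot of the red rib on the flap's outer face (upper when folded), on the rib's side that looks to the hinge, 80 mm from the pin, mid-length. Rib: 58 mm long (along the jig's x), 6 thick, 10 high. The flap's free edge is 23 mm beyond. A fingertip on the plate here, on the hinge side, can press the flap down and push the rib towards the lip
- lip_edge (a point): Middle of the entry under the fixed steel retaining lip, on its underside: 37 mm above the bench, 46 mm from the jig's origin to -y; lip 64 mm wide (along x), 3.5 mm of room over the flat flap. A flare in front reaches 5 mm nearer the nest, up to 44 mm above the bench. The flat flap's edge is 11 mm short of this point at flap_slide 0, 7 mm past it when home
- spare_lift: Light tan heel lift, 65 x 69 x 10 mm, flat on the bench left of the jig; origin under its centre. To be left alone
- tack_tin: Open round tin of tacks, 68 mm across, 24 mm high, on the bench right of the jig; origin under its centre. To be left alone
- awl: Awl with wooden handle, 155 mm long, 29 mm thick, on the bench right of the jig; origin under its middle. To be left alone
Not all that is in view belongs to the job. What is shaped like the part that bears lift_centre but green or pink is not meant.

How it is judged:
By the outcome, as a careful person would: the job done as asked, in the order asked, and still so for the second after the job is handed in, with the robot touching nothing.
It also fails if it takes over 56 s, if anything falls off the work surface, if the arm or the gripper's body presses on something with over 40 N, if the wrist force passes 120 N, or if a joint passes its speed limit or range.

## Working session

There is one attempt and no reset: what is moved stays moved. The work goes in short steps, Python scripts to look and compute and a shell command to move; the robot and the scene stay as the last step left them, time stands still between calls to the robot, and variables do not carry over. Pictures are saved under pics/ and viewed, at most 10 in all, crops included, and the job is handed in when it is done.

```bash
mkdir -p pics; ls
cat > h.py <<'E'
import numpy as np,cv2
from cell import get_obs,optics,env,nets
from scipy.spatial.transform import Rotation as R
def pix(name,P):
    c=optics.camera_info(name);f=210/np.tan(np.radians(c["fovy"]/2))
    X=np.array(c["R"])@np.array(P)+np.array(c["t"]);return [round(float(c["cx"]+f*X[0]/X[2])),round(float(c["cy"]+f*X[1]/X[2]))]
def cloud(name):
    im,d=optics.read_camera(name);c=optics.camera_info(name);f=210/np.tan(np.radians(c["fovy"]/2))
    v,u=np.mgrid[:420,:560];p=np.dstack([(u-c["cx"])*d/f,(v-c["cy"])*d/f,d])
    return im,d,(p-np.array(c["t"]).ravel())@np.array(c["R"])
def save(im,n): cv2.imwrite("pics/"+n,cv2.cvtColor(im,cv2.COLOR_RGB2BGR))
E
python3 - <<'E'
from h import *
o=get_obs();print(o["tool_pos"],o["tool_rot"],o["time_s"])
ims=[]
for c in("top","scene"):
    im,d=optics.read_camera(c);ims.append(im);
    for q in("jig","nest","lift_centre","flap_hinge","rib_foot","lip_edge"):
        for r in nets.place_of(q,c)[:3]: print(c,q,np.round(r["point"],3),round(r["confidence"],2),pix(c,r["point"]))
save(cv2.resize(np.hstack(ims),(800,300)),"a.png")
save(ims[0],"top.png");save(ims[1],"scene.png")
E
```

```text
pics
[ 0.23651932 -0.60484514  0.22143684] [-1.79889207e+02  5.45120963e-03  2.13645024e+01] 0.0
top jig [0.576 0.003 0.005] 0.93 [299, 179]
top nest [0.576 0.006 0.026] 0.73 [298, 178]
top lift_centre [0.323 0.16  0.006] 0.8 [235, 283]
top lift_centre [0.355 0.033 0.005] 0.77 [288, 269]
top lift_centre [0.538 0.001 0.02 ] 0.64 [300, 193]
top flap_hinge [0.558 0.07  0.032] 0.97 [272, 185]
top flap_hinge [ 0.48   0.136 -0.004] 0.28 [246, 219]
top rib_foot [0.55  0.114 0.099] 0.89 [251, 183]
top lip_edge [ 0.588 -0.04   0.041] 0.59 [317, 172]
scene nest [0.577 0.005 0.021] 0.78 [294, 225]
scene lift_centre [ 0.534 -0.002  0.019] 0.78 [277, 236]
scene lift_centre [0.359 0.03  0.003] 0.75 [191, 264]
scene lift_centre [0.323 0.163 0.008] 0.69 [150, 225]
scene flap_hinge [0.564 0.075 0.036] 0.59 [271, 201]
scene rib_foot [0.553 0.115 0.099] 0.82 [257, 169]
scene lip_edge [ 0.587 -0.035  0.042] 0.61 [309, 229]
scene lip_edge [ 0.643 -0.151  0.001] 0.38 [365, 272]
```

View pics/top.png

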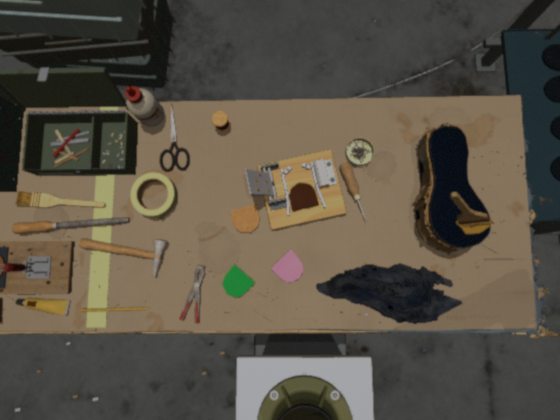

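View pics/scene.png

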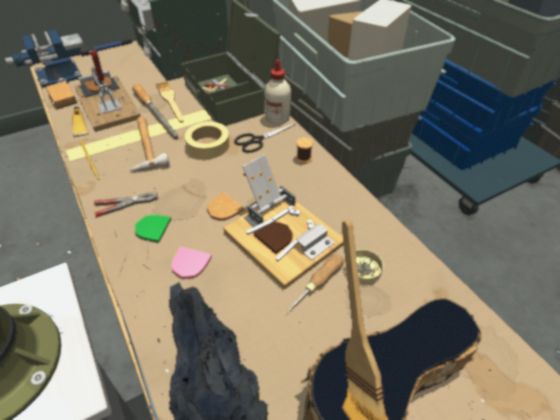

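Lift candidates: green (237,283) and pink (288,268) lie on the bench. The dark brown one (302,195) lies on the jig board and matches the description; I'll confirm it in a crop. Next I check obstacle heights on the way over.

Run:
```python
from h import *
for c in("top","scene"):
    im,d,P=cloud(c)
    ok=(d>0)&(P[...,2]>0)&(P[...,2]<.6)
    for y0 in np.arange(-.75,.2,.1):
        s=""
        for x0 in np.arange(.1,.8,.1):
            m=ok&(P[...,0]>x0)&(P[...,0]<x0+.1)&(P[...,1]>y0)&(P[...,1]<y0+.1)
            s+="%6.3f"%(np.percentile(P[m][:,2],99.5) if m.sum()>5 else -1)
        print(c,"%.2f"%y0,s)
    if c=="top": save(cv2.resize(im[140:250,230:380],(750,550),interpolation=cv2.INTER_CUBIC),"crop.png")
```

```text
top -0.75 -1.000-1.000-1.000-1.000-1.000-1.000-1.000
top -0.65  0.021 0.020 0.007 0.006 0.005 0.007 0.005
top -0.55 -1.000 0.007 0.006 0.007 0.006 0.007 0.006
top -0.45 -1.000 0.013 0.070 0.198 0.102 0.102 0.006
top -0.35 -1.000 0.051 0.074 0.328 0.102 0.102 0.006
top -0.25  0.005 0.068 0.077 0.013 0.006 0.025 0.006
top -0.15  0.006 0.063 0.092 0.022 0.045 0.044 0.006
top -0.05  0.017 0.006 0.051 0.029 0.046 0.045 0.006
top 0.05  0.007 0.010 0.015 0.022 0.122 0.047 0.006
top 0.15  0.004 0.013 0.015 0.014 0.008 0.006 0.054
scene -0.75 -1.000-1.000-1.000-1.000-1.000-1.000-1.000
scene -0.65 -1.000-1.000-1.000-1.000-1.000-1.000-1.000
scene -0.55 -1.000-1.000-1.000-1.000-1.000 0.003 0.003
scene -0.45 -1.000-1.000 0.098 0.196 0.099 0.099 0.003
scene -0.35 -1.000 0.051 0.092 0.326 0.099 0.099 0.003
scene -0.25  0.003 0.066 0.076 0.012 0.003 0.024 0.003
scene -0.15  0.003 0.061 0.090 0.020 0.043 0.043 0.003
scene -0.05  0.015 0.047 0.050 0.028 0.044 0.043 0.003
scene 0.05  0.003 0.011 0.012 0.020 0.120 0.046 0.003
scene 0.15  0.002 0.013 0.012 0.011 0.010 0.003 0.052
```

View pics/crop.png

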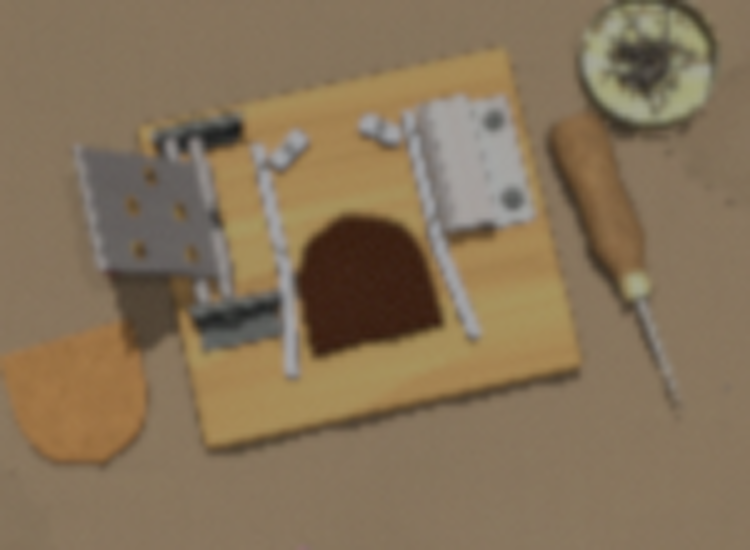

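The enlarged crop shows the dark brown D at about (370,290). It is on the board between the rails, round end towards the vee, so this is the one. The tan spare lies on the bench at (75,390), and the jig is yawed about 12°. I'll go high over the brush to above the jig.

```bash
python3 -m creep '[{"tz":-40,"gripper":-1},{"tz":-80},{"tz":-120},{"tz":-160},{"tz":-200}]'
python3 -m creep '[{"tx":26,"ty":-22,"wz":-4},{"tx":52,"ty":-44,"wz":-8},{"tx":78,"ty":-66,"wz":-12},{"tx":104,"ty":-89,"wz":-16},{"tx":131,"ty":-111,"wz":-20}]'
python3 -m creep '[{"tx":32,"ty":-12,"wz":-4},{"tx":64,"ty":-24,"wz":-8},{"tx":96,"ty":-36,"wz":-12},{"tx":128,"ty":-48,"wz":-16},{"tx":161,"ty":-59,"wz":-20}]'
python3 -m creep '[{"tx":34,"wz":-4},{"tx":68,"wz":-8},{"tx":102,"wz":-12},{"tx":136,"wz":-16},{"tx":171,"wz":-20}]'
python3 -m creep '[{"tx":32,"ty":12,"tz":30,"wz":-4},{"tx":64,"ty":24,"tz":60,"wz":-8},{"tx":96,"ty":36,"tz":90,"wz":-12},{"tx":128,"ty":48,"tz":120,"wz":-16},{"tx":161,"ty":59,"tz":150,"wz":-20}]'
```

```text
validation failed for argument at $[0]...
validation failed for argument at $[0]...
validation failed for argument at $[0]...
validation failed for argument at $[0]...
validation failed for argument at $[0]...
```

```bash
python3 -m creep --help | head -20;
python3 -m creep '[{"wx":0,"wy":0,"wz":0,"tx":0,"ty":0,"tz":-40,"gripper":-1},{"wx":0,"wy":0,"wz":0,"tx":0,"ty":0,"tz":-80,"gripper":-1},{"wx":0,"wy":0,"wz":0,"tx":0,"ty":0,"tz":-120,"gripper":-1},{"wx":0,"wy":0,"wz":0,"tx":0,"ty":0,"tz":-160,"gripper":-1},{"wx":0,"wy":0,"wz":0,"tx":0,"ty":0,"tz":-200,"gripper":-1}]'
```

```text
time_s: 1.22
tool_pos: [0.2365, -0.6049, 0.4249]
tool_rot: [180.0, 0.0, 21.4]
force: [0.5, -0.6, 0.1]
grip_width: 0.0617
grasp_force: 0.0invalid input: not JSON, or not a number
```

```bash
python3 -m creep '[{"wx":0,"wy":0,"wz":-5,"tx":33,"ty":-28,"tz":0,"gripper":-1},{"wx":0,"wy":0,"wz":-10,"tx":66,"ty":-56,"tz":0,"gripper":-1},{"wx":0,"wy":0,"wz":-15,"tx":98,"ty":-83,"tz":0,"gripper":-1},{"wx":0,"wy":0,"wz":-20,"tx":131,"ty":-111,"tz":0,"gripper":-1}]'
python3 -m creep '[{"wx":0,"wy":0,"wz":-5,"tx":40,"ty":-15,"tz":0,"gripper":-1},{"wx":0,"wy":0,"wz":-10,"tx":80,"ty":-30,"tz":0,"gripper":-1},{"wx":0,"wy":0,"wz":-15,"tx":120,"ty":-45,"tz":0,"gripper":-1},{"wx":0,"wy":0,"wz":-20,"tx":161,"ty":-59,"tz":0,"gripper":-1}]'
python3 -m creep '[{"wx":0,"wy":0,"wz":-5,"tx":40,"ty":0,"tz":0,"gripper":-1},{"wx":0,"wy":0,"wz":-10,"tx":80,"ty":0,"tz":0,"gripper":-1},{"wx":0,"wy":0,"wz":-15,"tx":120,"ty":0,"tz":0,"gripper":-1},{"wx":0,"wy":0,"wz":-20,"tx":150,"ty":0,"tz":0,"gripper":-1},{"wx":0,"wy":0,"wz":-20,"tx":171,"ty":0,"tz":0,"gripper":-1}]'
python3 -m creep '[{"wx":0,"wy":0,"wz":-5,"tx":32,"ty":12,"tz":20,"gripper":-1},{"wx":0,"wy":0,"wz":-10,"tx":64,"ty":24,"tz":40,"gripper":-1},{"wx":0,"wy":0,"wz":-15,"tx":96,"ty":36,"tz":60,"gripper":-1},{"wx":0,"wy":0,"wz":-20,"tx":128,"ty":48,"tz":80,"gripper":-1},{"wx":0,"wy":0,"wz":-20,"tx":161,"ty":59,"tz":100,"gripper":-1}]'
python3 - <<'E'
from h import *
o=get_obs();im,d=optics.read_camera("wrist");o=get_obs()
save(im,"w1.png")
print(o["tool_pos"],o["tool_rot"],o["time_s"],np.round(o["qpos"],0).tolist())
c=optics.camera_info("wrist");print(np.round(c["tool_from_camera"],3),c["fovy"],c["cx"],c["cy"])
for q in("jig","nest","lift_centre","flap_hinge","rib_foot","lip_edge"):
    for r in nets.place_of(q,"wrist")[:2]: print(q,np.round(r["point"],4),round(r["confidence"],2))
E
```

```text
time_s: 1.55
tool_pos: [0.3167, -0.4571, 0.4228]
tool_rot: [180.0, 0.0, 41.6]
force: [0.8, 0.5, 0.6]
grip_width: 0.035
grasp_force: 0.0
time_s: 1.88
tool_pos: [0.3958, -0.3102, 0.423]
tool_rot: [179.9, 0.0, 61.6]
force: [0.4, -0.3, -0.8]
grip_width: 0.0083
grasp_force: 0.0
time_s: 2.3
tool_pos: [0.4786, -0.158, 0.423]
tool_rot: [179.9, -0.0, 81.8]
force: [0.4, -0.8, -0.2]
grip_width: 0.0006
grasp_force: 0.0
time_s: 2.72
tool_pos: [0.5604, -0.0107, 0.322]
tool_rot: [180.0, 0.1, 101.5]
force: [1.1, -0.3, 0.3]
grip_width: 0.0006
grasp_force: 0.0
[ 0.56039424 -0.00174763  0.31738786] [-179.87517502   -0.40728459  101.94283631] 2.7667 [32.0, 9.0, -39.0, 86.0, 5.0, 87.0, 6.0]
[[ 0.001 -0.956 -0.293  0.082]
 [ 1.     0.001 -0.001  0.   ]
 [ 0.001 -0.293  0.956 -0.163]
 [ 0.     0.     0.     1.   ]] 67.44437289838567 274.58962813833347 206.2181971633046
jig [0.5769 0.0108 0.0014] 0.78
nest [0.5738 0.001  0.0268] 0.96
lift_centre [ 0.5363 -0.0047  0.021 ] 0.85
lift_centre [0.358  0.0302 0.0052] 0.84
flap_hinge [0.5602 0.0712 0.0287] 0.66
rib_foot [0.554  0.1146 0.1024] 0.89
lip_edge [ 0.5853 -0.0444  0.0371] 0.68
```

View pics/w1.png

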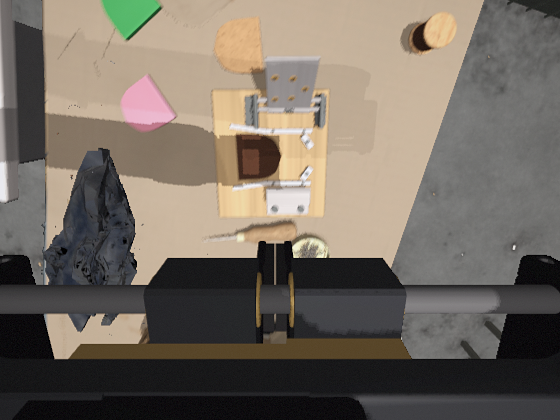

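```bash
cat >> h.py <<'E'
def wcloud():
    optics.read_camera("wrist")
    o=get_obs();im,d=optics.read_camera("wrist");c=optics.camera_info("wrist");f=210/np.tan(np.radians(c["fovy"]/2))
    T=np.array(c["tool_from_camera"]);v,u=np.mgrid[:420,:560]
    p=np.dstack([(u-c["cx"])*d/f,(v-c["cy"])*d/f,d])@T[:3,:3].T+T[:3,3]
    P=p@R.from_euler("xyz",o["tool_rot"],degrees=True).as_matrix().T+o["tool_pos"]
    return im,d,P,o
def tojig(P,o,yaw):
    a=np.radians(yaw);q=P[...,:2]-np.array(o)
    return np.dstack([q[...,0]*np.cos(a)+q[...,1]*np.sin(a),-q[...,0]*np.sin(a)+q[...,1]*np.cos(a),P[...,2]])*1000
E
python3 - <<'E'
from h import *
im,d,P,o=wcloud();print(o["tool_pos"],o["time_s"]);np.savez("w.npz",im=im,d=d,P=P)
n=np.array([.5755,.004]);near=(d>0)&(np.hypot(P[...,0]-n[0],P[...,1]-n[1])<.16)
m=near&(P[...,2]>.012)&(P[...,2]<.0225)
# board incl low items
mm=near&(P[...,2]>.012)&(P[...,2]<.03)
r=cv2.minAreaRect((P[mm][:,:2]*1000).astype(np.float32));print("board",r, np.median(P[m][:,2]))
hsv=cv2.cvtColor(im,cv2.COLOR_RGB2HSV)
dark=near&(im.max(2)<110)&(im[...,0]>im[...,2]*1.3)&(P[...,2]>.022)&(P[...,2]<.034)
k,l,s,cen=cv2.connectedComponentsWithStats(dark.astype(np.uint8));i=1+np.argmax(s[1:,4]);q=P[l==i]
print("lift",s[i],cv2.minAreaRect((q[:,:2]*1000).astype(np.float32)),np.median(q[:,2]))
J=tojig(P,n,12)
img=np.zeros((560,560,3),np.uint8);S=2
x=((J[...,0]+140)*S).astype(int);y=((140-J[...,1])*S).astype(int)
g=near&(x>=0)&(x<560)&(y>=0)&(y<560)
for (a,b,cc) in zip(x[g],y[g],im[g]): img[b-1:b+2,a-1:a+2]=cc
for k in range(0,560,100): pass
for t in range(-120,121,20):
    cv2.line(img,((t+140)*S,0),((t+140)*S,8 if t else 559),(255,255,0),1);cv2.line(img,(0,(140-t)*S),(8 if t else 559,(140-t)*S),(255,255,0),1)
save(img,"rect.png")
E
```

```text
[ 0.56003297 -0.01361466  0.3235039 ] 3.1167
board ((550.3311767578125, 2.4351806640625), (170.9435577392578, 302.024169921875), 13.657796859741211) 0.018825947108487673
lift [ 235  133   46   47 1744] ((533.0406494140625, -0.7781715393066406), (63.859249114990234, 65.97504425048828), 13.561491966247559) 0.028867938404937704
```

View pics/rect.png

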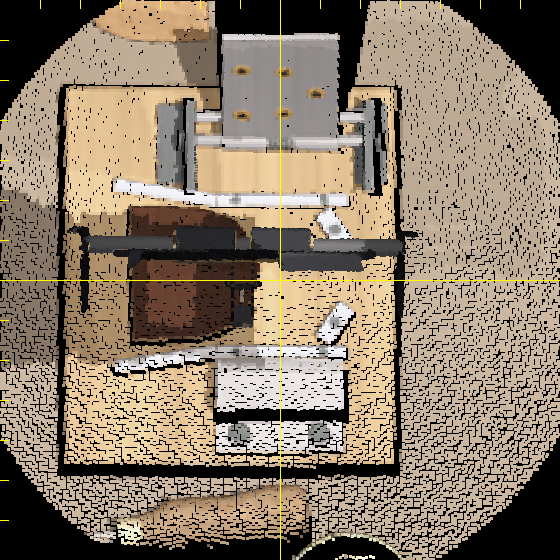

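```bash
python3 -m creep '[{"wx":0,"wy":0,"wz":0,"tx":0,"ty":0,"tz":0,"gripper":-1},{"wx":0,"wy":0,"wz":0,"tx":0,"ty":0,"tz":0,"gripper":-1}]'
python3 - <<'E'
from h import *
for i in range(5):
    o=get_obs();print(np.round(o["tool_pos"],4),np.round(o["tool_rot"],2),np.round(o["joint_velocities"],1));optics.read_camera("wrist")
for i in range(3):
    im,d,P,o=wcloud();t=get_obs()
    n=np.array([.5755,.004]);J=tojig(P,n,12)
    g=(d>0)&(abs(J[...,2]-27)<6)&(im.min(2)>170)  # rails bright
    a=g&(J[...,0]>-25)&(J[...,0]<15)&(abs(J[...,1]-38)<12);b=g&(J[...,0]>-28)&(J[...,0]<33)&(abs(J[...,1]+36)<8)
    print(np.median(J[a],0) if a.sum()>5 else 0,np.median(J[b],0) if b.sum()>5 else 0,a.sum(),b.sum())
    m=(d>0)&(abs(J[...,1]-105)<25)&(J[...,2]>70); print("flap",np.percentile(J[m],[1,99],axis=0).round(1).tolist())
    m=(d>0)&(abs(J[...,0])<60)&(J[...,1]<-35)&(J[...,1]>-75)&(J[...,2]>35);print("lip",np.percentile(J[m],[2,98],axis=0).round(1).tolist())
    hsv=(d>0)&(im.max(2)<110)&(im[...,0]>im[...,2]*1.3)&(abs(J[...,2]-29)<4)&(abs(J[...,1])<42)&(abs(J[...,0])<90);print("lift",np.percentile(J[hsv],[1,99],axis=0).round(1).tolist())
E
```

```text
time_s: 3.33
tool_pos: [0.5599, -0.0126, 0.3231]
tool_rot: [180.0, 0.0, 101.3]
force: [0.2, 0.3, -0.3]
grip_width: 0.0007
grasp_force: 0.0
[ 0.5599 -0.0126  0.3231] [1.7996e+02 4.0000e-02 1.0128e+02] [-0.2  0.2 -0.2  0.1 -0.   0.  -0.1]
[ 0.5599 -0.0124  0.3229] [1.7997e+02 3.0000e-02 1.0130e+02] [-0.3  0.1 -0.2  0.1  0.  -0.1  0. ]
[ 0.5598 -0.0123  0.3228] [1.7998e+02 3.0000e-02 1.0132e+02] [-0.3  0.1 -0.2  0.   0.1 -0.  -0. ]
[ 0.5598 -0.0121  0.3227] [1.7999e+02 2.0000e-02 1.0133e+02] [-0.2  0.2 -0.2 -0.   0.1 -0.1 -0.1]
[ 0.5598 -0.012   0.3226] [1.8000e+02 1.0000e-02 1.0134e+02] [-0.2  0.2  0.1  0.  -0.   0.  -0. ]
[-3.69160092 40.46434995 26.57648291] [  8.26179543 -35.25475591  26.84619369] 109 138
flap [[-28.1, 89.6, 70.7], [28.4, 122.3, 122.5]]
lip [[-31.7, -64.5, 40.9], [30.5, -40.3, 44.7]]
lift [[-73.9, -27.9, 26.8], [-13.8, 35.7, 30.9]]
[-3.69498479 40.03446881 26.71272117] [  8.2977927  -35.36957328  26.70301732] 110 138
flap [[-28.1, 89.5, 70.7], [28.4, 122.1, 122.4]]
lip [[-31.7, -64.4, 40.9], [30.6, -40.3, 44.7]]
lift [[-73.9, -28.0, 26.8], [-13.8, 35.6, 30.9]]
[-3.69907881 40.42918202 26.79678432] [  8.31787804 -35.1073176   26.76689964] 107 138
flap [[-28.1, 89.5, 70.9], [28.4, 122.1, 122.2]]
lip [[-31.7, -64.3, 40.9], [30.6, -40.3, 44.8]]
lift [[-73.9, -28.0, 26.8], [-13.8, 35.7, 30.8]]
```

```bash
python3 -m creep '[{"wx":0,"wy":0,"wz":0,"tx":1,"ty":-23,"tz":35,"gripper":-1},{"wx":0,"wy":0,"wz":0,"tx":1,"ty":-46,"tz":70,"gripper":-1},{"wx":0,"wy":0,"wz":0,"tx":2,"ty":-69,"tz":105,"gripper":-1},{"wx":0,"wy":0,"wz":0,"tx":2,"ty":-92,"tz":140,"gripper":-1},{"wx":0,"wy":0,"wz":0,"tx":2,"ty":-92,"tz":180,"gripper":-1}]'
python3 -m creep '[{"wx":0,"wy":0,"wz":0,"tx":0,"ty":0,"tz":25,"gripper":-1},{"wx":0,"wy":0,"wz":0,"tx":0,"ty":0,"tz":50,"gripper":-1},{"wx":0,"wy":0,"wz":0,"tx":0,"ty":0,"tz":60,"gripper":-1},{"wx":0,"wy":0,"wz":0,"tx":0,"ty":0,"tz":60,"gripper":-1},{"wx":0,"wy":0,"wz":0,"tx":0,"ty":0,"tz":60,"gripper":-1}]'
```

```text
time_s: 4.3
tool_pos: [0.4665, -0.0297, 0.142]
tool_rot: [-180.0, 0.2, 101.2]
force: [1.7, -0.6, -0.3]
grip_width: 0.0005
grasp_force: 0.0
time_s: 4.72
tool_pos: [0.4697, -0.0278, 0.0831]
tool_rot: [180.0, -0.0, 101.4]
force: [0.0, 0.3, -0.0]
grip_width: 0.0004
grasp_force: 0.0
```

```bash
python3 -m creep '[{"wx":0,"wy":0,"wz":-0.6,"tx":11,"ty":0,"tz":15,"gripper":-1},{"wx":0,"wy":0,"wz":-0.6,"tx":11,"ty":0,"tz":30,"gripper":-1},{"wx":0,"wy":0,"wz":-0.6,"tx":11,"ty":0,"tz":45,"gripper":-1},{"wx":0,"wy":0,"wz":-0.6,"tx":11,"ty":0,"tz":60,"gripper":-1},{"wx":0,"wy":0,"wz":-0.6,"tx":11,"ty":0,"tz":60,"gripper":-1}]'
python3 -m creep '[{"wx":0,"wy":0,"wz":0,"tx":0,"ty":0,"tz":0,"gripper":-1},{"wx":0,"wy":0,"wz":0,"tx":0,"ty":0,"tz":0,"gripper":-1},{"wx":0,"wy":0,"wz":0,"tx":0,"ty":0,"tz":0,"gripper":-1}]'
```

```text
time_s: 5.13
tool_pos: [0.4669, -0.0173, 0.0221]
tool_rot: [-179.9, -0.0, 102.0]
force: [0.4, -1.1, 0.5]
grip_width: -0.0
grasp_force: 0.0
time_s: 5.38
tool_pos: [0.4686, -0.0174, 0.0242]
tool_rot: [179.8, 0.1, 102.0]
force: [1.1, -0.3, -0.3]
grip_width: 0.0003
grasp_force: 0.0
```

```bash
python3 -m creep '[{"wx":0,"wy":0,"wz":0,"tx":0,"ty":6,"tz":0,"gripper":-1},{"wx":0,"wy":0,"wz":0,"tx":0,"ty":12,"tz":0,"gripper":-1},{"wx":0,"wy":0,"wz":0,"tx":0,"ty":18,"tz":0,"gripper":-1},{"wx":0,"wy":0,"wz":0,"tx":0,"ty":24,"tz":0,"gripper":-1},{"wx":0,"wy":0,"wz":0,"tx":0,"ty":30,"tz":0,"gripper":-1}]'
python3 -m creep '[{"wx":0,"wy":0,"wz":0,"tx":0,"ty":5,"tz":0,"gripper":-1},{"wx":0,"wy":0,"wz":0,"tx":0,"ty":10,"tz":0,"gripper":-1},{"wx":0,"wy":0,"wz":0,"tx":0,"ty":15,"tz":0,"gripper":-1},{"wx":0,"wy":0,"wz":0,"tx":0,"ty":20,"tz":0,"gripper":-1},{"wx":0,"wy":0,"wz":0,"tx":0,"ty":25,"tz":0,"gripper":-1}]'
```

```text
time_s: 5.8
tool_pos: [0.4972, -0.0108, 0.0226]
tool_rot: [180.0, -0.0, 102.0]
force: [-0.7, -0.4, 0.5]
grip_width: 0.0006
grasp_force: 0.3
time_s: 6.22
tool_pos: [0.5214, -0.0057, 0.0224]
tool_rot: [-180.0, -0.0, 102.0]
force: [0.1, 0.5, -0.4]
grip_width: 0.0005
grasp_force: 0.1
```

```bash
python3 - <<'E'
from h import *
o=get_obs();print(tojig(np.array(o["tool_pos"])[None,None],[.5751,.006],12),o["force"])
E
python3 -m creep '[{"wx":0,"wy":0,"wz":0,"tx":0,"ty":2,"tz":0,"gripper":-1},{"wx":0,"wy":0,"wz":0,"tx":0,"ty":4,"tz":0,"gripper":-1},{"wx":0,"wy":0,"wz":0,"tx":0,"ty":4,"tz":0,"gripper":-1}]'
```

```text
[[[-54.99105388  -0.27649744  22.43170955]]] [ 0.07878544  0.54934348 -0.42774885]
time_s: 6.47
tool_pos: [0.5252, -0.0049, 0.0225]
tool_rot: [180.0, -0.0, 102.0]
force: [0.6, -0.2, 0.6]
grip_width: 0.0001
grasp_force: 0.0
```

```bash
python3 -m creep '[{"wx":0,"wy":0,"wz":0,"tx":0,"ty":2,"tz":0,"gripper":-1},{"wx":0,"wy":0,"wz":0,"tx":0,"ty":3,"tz":0,"gripper":-1},{"wx":0,"wy":0,"wz":0,"tx":0,"ty":3,"tz":0,"gripper":-1}]'|grep -E "pos|force"
python3 -m creep '[{"wx":0,"wy":0,"wz":0,"tx":0,"ty":2,"tz":0,"gripper":-1},{"wx":0,"wy":0,"wz":0,"tx":0,"ty":2,"tz":0,"gripper":-1}]'|grep -E "pos|force"
python3 - <<'E'
from h import *
im,d,P,o=wcloud();save(im,"w2.png");J=tojig(P,[.5751,.006],12)
m=(d>0)&(im.max(2)<110)&(im[...,0]>im[...,2]*1.3)&(abs(J[...,2]-29)<4)&(abs(J[...,1])<42)&(abs(J[...,0])<90);print("lift",np.percentile(J[m],[1,99],axis=0).round(1).tolist(),m.sum(),tojig(np.array(o["tool_pos"])[None,None],[.5751,.006],12))
E
```

```text
tool_pos: [0.5279, -0.0043, 0.0226]
force: [-0.3, -0.3, -1.6]
grasp_force: 0.0
tool_pos: [0.53, -0.004, 0.0226]
force: [-0.5, -0.9, -0.0]
grasp_force: 0.0
lift [[-37.0, -3.6, 26.1], [25.0, 34.2, 30.1]] 5695 [[[-46.26134092  -0.3607536   22.58808605]]]
```

```bash
python3 -m creep '[{"wx":0,"wy":0,"wz":0,"tx":0,"ty":2,"tz":0,"gripper":-1},{"wx":0,"wy":0,"wz":0,"tx":0,"ty":2,"tz":0,"gripper":-1}]'|grep -E "pos|force"
python3 -m creep '[{"wx":0,"wy":0,"wz":0,"tx":0,"ty":2,"tz":0,"gripper":-1},{"wx":0,"wy":0,"wz":0,"tx":0,"ty":2,"tz":0,"gripper":-1}]'|grep -E "pos|force"
python3 -m creep '[{"wx":0,"wy":0,"wz":0,"tx":0,"ty":1,"tz":0,"gripper":-1},{"wx":0,"wy":0,"wz":0,"tx":0,"ty":1,"tz":0,"gripper":-1}]'|grep -E "pos|force"
```

```text
tool_pos: [0.532, -0.0035, 0.0226]
force: [-0.2, -0.8, 0.5]
grasp_force: 0.0
tool_pos: [0.534, -0.0031, 0.0226]
force: [-0.5, -0.3, 0.3]
grasp_force: 0.0
tool_pos: [0.5342, -0.0031, 0.0224]
force: [-1.6, -1.2, 0.8]
grasp_force: 0.8
```

View pics/w2.png

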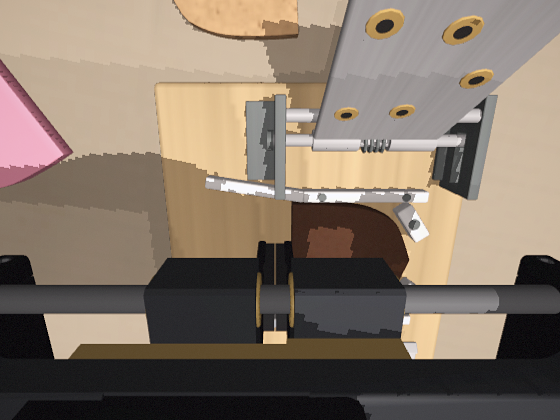

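The picture shows the finger at (275,260) behind the lift's straight edge, with its round end nearly at the vee block at (410,220). Force is now starting to build, so I press a little more.

```bash
python3 -m creep '[{"wx":0,"wy":0,"wz":0,"tx":0,"ty":1,"tz":0,"gripper":-1},{"wx":0,"wy":0,"wz":0,"tx":0,"ty":1,"tz":0,"gripper":-1},{"wx":0,"wy":0,"wz":0,"tx":0,"ty":1,"tz":0,"gripper":-1}]'|grep -E "pos|force"
python3 -m creep '[{"wx":0,"wy":0,"wz":0,"tx":0,"ty":1,"tz":0,"gripper":-1},{"wx":0,"wy":0,"wz":0,"tx":0,"ty":1,"tz":0,"gripper":-1},{"wx":0,"wy":0,"wz":0,"tx":0,"ty":1,"tz":0,"gripper":-1}]'|grep -E "pos|force|time"
python3 -m creep '[{"wx":0,"wy":0,"wz":0,"tx":0,"ty":1,"tz":0,"gripper":-1},{"wx":0,"wy":0,"wz":0,"tx":0,"ty":1,"tz":0,"gripper":-1},{"wx":0,"wy":0,"wz":0,"tx":0,"ty":1,"tz":0,"gripper":-1}]'|grep -E "pos|force|time"
```

```text
tool_pos: [0.5344, -0.003, 0.0223]
force: [-5.4, -0.6, 4.4]
grasp_force: 2.7
time_s: 7.98
tool_pos: [0.5345, -0.0031, 0.0222]
force: [-6.9, -0.7, 6.1]
grasp_force: 3.7
time_s: 8.23
tool_pos: [0.5345, -0.0031, 0.022]
force: [-9.4, -1.7, 7.3]
grasp_force: 4.8
```

Home: the TCP stalls at jig x of about −41.6 with 9 N. I back off, rise, and go behind the flap.

```bash
python3 -m creep '[{"wx":0,"wy":0,"wz":0,"tx":0,"ty":-10,"tz":0,"gripper":-1},{"wx":0,"wy":0,"wz":0,"tx":0,"ty":-18,"tz":-10,"gripper":-1},{"wx":0,"wy":0,"wz":0,"tx":0,"ty":-18,"tz":-50,"gripper":-1},{"wx":0,"wy":0,"wz":0,"tx":0,"ty":-18,"tz":-90,"gripper":-1},{"wx":0,"wy":0,"wz":0,"tx":0,"ty":-18,"tz":-130,"gripper":-1}]'|grep -E "pos|force|time"
python3 -m creep '[{"wx":0,"wy":0,"wz":0,"tx":0,"ty":10,"tz":-20,"gripper":-1},{"wx":0,"wy":0,"wz":0,"tx":35,"ty":25,"tz":-20,"gripper":-1},{"wx":0,"wy":0,"wz":0,"tx":75,"ty":35,"tz":-20,"gripper":-1},{"wx":0,"wy":0,"wz":0,"tx":112,"ty":46,"tz":-20,"gripper":-1},{"wx":0,"wy":0,"wz":0,"tx":150,"ty":57,"tz":-20,"gripper":-1}]'|grep -E "pos|force|time"
python3 -m creep '[{"wx":0,"wy":0,"wz":0,"tx":0,"ty":0,"tz":0,"gripper":-1},{"wx":0,"wy":0,"wz":0,"tx":0,"ty":0,"tz":0,"gripper":-1},{"wx":0,"wy":0,"wz":0,"tx":0,"ty":0,"tz":0,"gripper":-1}]'|grep -E "pos|rot|time"
python3 - <<'E'
from h import *
o=get_obs();print(tojig(np.array(o["tool_pos"])[None,None],[.5751,.006],12))
ims=[]
for c in("top","scene"):
    im,d,P=cloud(c);J=tojig(P,[.5751,.006],12)
    m=(d>0)&(im.max(2)<110)&(im[...,0]>im[...,2]*1.4)&(abs(J[...,2]-29)<5)&(abs(J[...,1])<42)&(abs(J[...,0])<90);print(c,"lift",np.percentile(J[m],[2,98],axis=0).round(1).tolist() if m.any() else 0,m.sum())
    u,v=pix(c,[.575,.01,.03]);ims.append(cv2.resize(im[v-60:v+60,u-60:u+60],(400,400),interpolation=cv2.INTER_CUBIC))
save(np.hstack(ims),"b.png")
E
```

```text
time_s: 8.65
tool_pos: [0.5198, -0.0057, 0.1538]
force: [1.3, -0.3, -0.7]
grasp_force: 0.0
time_s: 9.07
tool_pos: [0.5453, 0.1542, 0.1731]
force: [1.8, -0.1, 1.0]
grasp_force: 0.0
time_s: 9.32
tool_pos: [0.5449, 0.1522, 0.1723]
tool_rot: [180.0, 0.0, 102.0]
[[[  0.82738203 149.32262515 172.33984438]]]
top lift [[-32.8, -32.0, 24.8], [25.2, 28.6, 32.1]] 574
scene lift [[-33.2, -30.0, 24.7], [21.4, 27.5, 29.7]] 595
```

View pics/b.png

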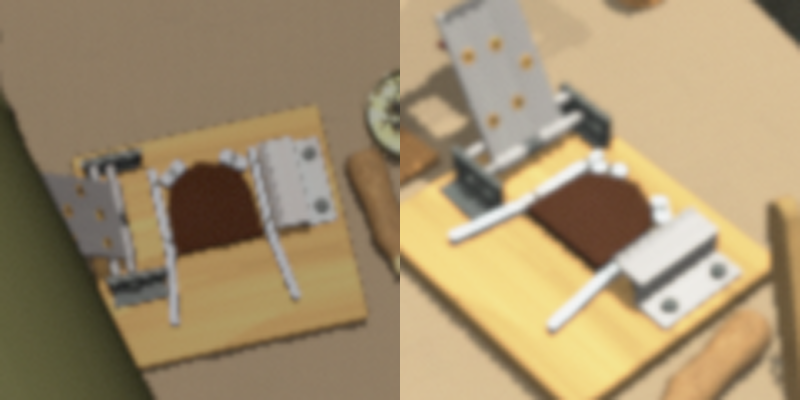

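The picture shows the lift snug against both vee blocks: at (205,165) in the top view and (640,190) in the scene view. The straight edge measures x ≈ −33, so it is home. Now I descend behind the flap and fold it.

```bash
python3 -m creep '[{"wx":0,"wy":0,"wz":0,"tx":0,"ty":0,"tz":30,"gripper":-1},{"wx":0,"wy":0,"wz":0,"tx":0,"ty":0,"tz":60,"gripper":-1},{"wx":0,"wy":0,"wz":0,"tx":0,"ty":0,"tz":87,"gripper":-1},{"wx":0,"wy":0,"wz":0,"tx":-8,"ty":0,"tz":87,"gripper":-1},{"wx":0,"wy":0,"wz":0,"tx":-16,"ty":0,"tz":87,"gripper":-1}]'|grep -E "pos|force|time"
python3 -m creep '[{"wx":0,"wy":0,"wz":0,"tx":-9,"ty":0,"tz":0,"gripper":-1},{"wx":0,"wy":0,"wz":0,"tx":-18,"ty":0,"tz":0,"gripper":-1},{"wx":0,"wy":0,"wz":0,"tx":-27,"ty":0,"tz":0,"gripper":-1},{"wx":0,"wy":0,"wz":0,"tx":-36,"ty":0,"tz":0,"gripper":-1},{"wx":0,"wy":0,"wz":0,"tx":-43,"ty":0,"tz":0,"gripper":-1}]'|grep -E "pos|force|time"
python3 - <<'E'
from h import *
o=get_obs();print(tojig(np.array(o["tool_pos"])[None,None],[.5751,.006],12))
im,d,P=cloud("scene");u,v=pix("scene",[.575,.02,.05]);save(cv2.resize(im[v-75:v+75,u-75:u+75],(500,500)),"c.png")
E
```

```text
time_s: 9.83
tool_pos: [0.5472, 0.1349, 0.0847]
force: [0.9, 1.1, 1.2]
grasp_force: 0.0
time_s: 10.25
tool_pos: [0.558, 0.093, 0.0865]
force: [-0.1, 0.6, 1.0]
grasp_force: 0.6
[[[ 1.32995171 88.67755484 86.51370709]]]
```

View pics/c.png

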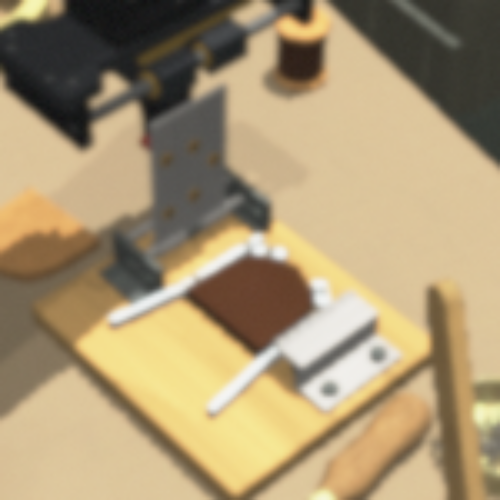

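The flap stands upright at (190,165) with the finger behind it. I continue the arc down.

```bash
python3 -m creep '[{"wx":0,"wy":0,"wz":0,"tx":-8,"ty":-1,"tz":1,"gripper":-1},{"wx":0,"wy":0,"wz":0,"tx":-16,"ty":-1,"tz":1,"gripper":-1},{"wx":0,"wy":0,"wz":0,"tx":-24,"ty":-1,"tz":1,"gripper":-1},{"wx":0,"wy":0,"wz":0,"tx":-32,"ty":-1,"tz":2,"gripper":-1},{"wx":0,"wy":0,"wz":0,"tx":-37,"ty":-1,"tz":6,"gripper":-1}]'|grep -E "pos|force|time"
python3 -m creep '[{"wx":0,"wy":0,"wz":0,"tx":-6,"ty":0,"tz":4,"gripper":-1},{"wx":0,"wy":0,"wz":0,"tx":-12,"ty":0,"tz":8,"gripper":-1},{"wx":0,"wy":0,"wz":0,"tx":-17,"ty":0,"tz":13,"gripper":-1},{"wx":0,"wy":0,"wz":0,"tx":-21,"ty":0,"tz":19,"gripper":-1},{"wx":0,"wy":0,"wz":0,"tx":-21,"ty":0,"tz":19,"gripper":-1}]'|grep -E "pos|force|time"
python3 - <<'E'
from h import *
o=get_obs();print(tojig(np.array(o["tool_pos"])[None,None],[.5751,.006],12))
E
```

```text
time_s: 10.72
tool_pos: [0.5638, 0.057, 0.0796]
force: [-0.6, 0.9, 2.2]
grasp_force: 0.9
time_s: 11.13
tool_pos: [0.5674, 0.0362, 0.059]
force: [0.8, -1.2, 0.8]
grasp_force: 0.6
[[[-1.22592478 31.17570891 58.96749325]]]
```

```bash
python3 -m creep '[{"wx":0,"wy":0,"wz":0,"tx":-6,"ty":0,"tz":4,"gripper":-1},{"wx":0,"wy":0,"wz":0,"tx":-11,"ty":0,"tz":7,"gripper":-1},{"wx":0,"wy":0,"wz":0,"tx":-16,"ty":0,"tz":10,"gripper":-1},{"wx":0,"wy":0,"wz":0,"tx":-20,"ty":0,"tz":13,"gripper":-1},{"wx":0,"wy":0,"wz":0,"tx":-23,"ty":0,"tz":16,"gripper":-1}]'|grep -E "pos|force|time"
python3 -m creep '[{"wx":0,"wy":0,"wz":0,"tx":-2,"ty":0,"tz":2,"gripper":-1},{"wx":0,"wy":0,"wz":0,"tx":-3,"ty":0,"tz":4,"gripper":-1},{"wx":0,"wy":0,"wz":0,"tx":-3,"ty":0,"tz":4,"gripper":-1}]'|grep -E "pos|force|time"
python3 - <<'E'
from h import *
o=get_obs();print(tojig(np.array(o["tool_pos"])[None,None],[.5751,.006],12))
im,d,P=cloud("scene");J=tojig(P,[.5751,.006],12);u,v=pix("scene",[.575,.02,.05]);save(cv2.resize(im[v-75:v+75,u-75:u+75],(500,500)),"d.png")
red=(d>0)&(im[...,0]>im[...,1]*1.8)&(im[...,0]>90)&(abs(J[...,1])<60)&(abs(J[...,0])<40)&(J[...,2]>30);print(red.sum(),np.percentile(J[red],[5,50,95],axis=0).round(1).tolist() if red.any() else 0)
E
```

```text
time_s: 11.55
tool_pos: [0.5728, 0.0146, 0.0442]
force: [-0.4, 0.6, 1.7]
grasp_force: 0.8
time_s: 11.8
tool_pos: [0.5732, 0.0118, 0.0401]
force: [-0.1, 0.3, 0.9]
grasp_force: 0.6
[[[-0.67145443  6.11488026 40.09449927]]]
67 [[-26.7, -17.8, 45.6], [-6.5, -16.2, 49.6], [20.8, -12.6, 52.0]]
```

View pics/d.png

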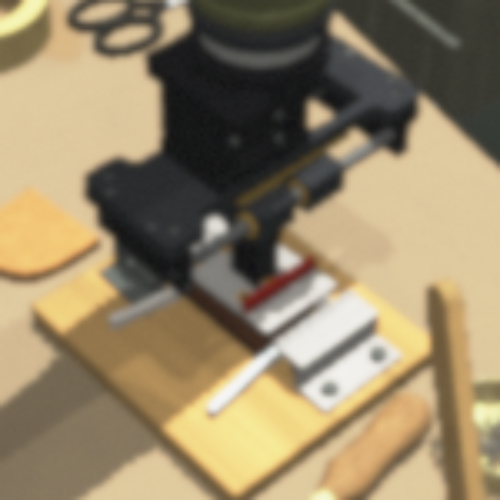

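The flap is nearly flat, with the finger on the hinge side of the red rib (280,285) and the edge still in front of the lip. I press it flat first.

```bash
python3 -m creep '[{"wx":0,"wy":0,"wz":0,"tx":-1,"ty":0,"tz":2,"gripper":-1},{"wx":0,"wy":0,"wz":0,"tx":-2,"ty":0,"tz":4,"gripper":-1},{"wx":0,"wy":0,"wz":0,"tx":-3,"ty":0,"tz":6,"gripper":-1},{"wx":0,"wy":0,"wz":0,"tx":-3,"ty":0,"tz":6,"gripper":-1}]'|grep -E "pos|force|time"
python3 -m creep '[{"wx":0,"wy":0,"wz":0,"tx":0,"ty":0,"tz":1,"gripper":-1},{"wx":0,"wy":0,"wz":0,"tx":0,"ty":0,"tz":2,"gripper":-1},{"wx":0,"wy":0,"wz":0,"tx":0,"ty":0,"tz":2,"gripper":-1}]'|grep -E "pos|force|time"
```

```text
time_s: 12.18
tool_pos: [0.5738, 0.0093, 0.0341]
force: [0.2, 1.3, 1.2]
grasp_force: 0.6
time_s: 12.43
tool_pos: [0.5741, 0.0093, 0.0331]
force: [-0.3, 0.8, 6.2]
grasp_force: 2.4
```

```bash
python3 -m creep '[{"wx":0,"wy":0,"wz":0,"tx":-2,"ty":0,"tz":0,"gripper":-1},{"wx":0,"wy":0,"wz":0,"tx":-4,"ty":0,"tz":0,"gripper":-1},{"wx":0,"wy":0,"wz":0,"tx":-6,"ty":0,"tz":0,"gripper":-1}]'|grep -E "pos|force|time"
python3 -m creep '[{"wx":0,"wy":0,"wz":0,"tx":-2,"ty":0,"tz":0.5,"gripper":-1},{"wx":0,"wy":0,"wz":0,"tx":-4,"ty":0,"tz":0.5,"gripper":-1},{"wx":0,"wy":0,"wz":0,"tx":-4,"ty":0,"tz":0.5,"gripper":-1}]'|grep -E "pos|force|time"
python3 -m creep '[{"wx":0,"wy":0,"wz":0,"tx":-2,"ty":0,"tz":0.5,"gripper":-1},{"wx":0,"wy":0,"wz":0,"tx":-4,"ty":0,"tz":0.5,"gripper":-1},{"wx":0,"wy":0,"wz":0,"tx":-4,"ty":0,"tz":0.5,"gripper":-1}]'|grep -E "pos|force|time"
```

```text
time_s: 12.68
tool_pos: [0.5754, 0.0048, 0.033]
force: [-0.6, 3.2, 4.8]
grasp_force: 2.5
time_s: 12.93
tool_pos: [0.5762, 0.0026, 0.0329]
force: [-2.3, 6.3, 7.1]
grasp_force: 5.3
time_s: 13.18
tool_pos: [0.5769, 0.0001, 0.0328]
force: [-3.8, 9.1, 11.9]
grasp_force: 6.6
```

```bash
python3 -m creep '[{"wx":0,"wy":0,"wz":0,"tx":-2,"ty":0,"tz":-0.5,"gripper":-1},{"wx":0,"wy":0,"wz":0,"tx":-4,"ty":0,"tz":-0.5,"gripper":-1},{"wx":0,"wy":0,"wz":0,"tx":-4,"ty":0,"tz":-0.5,"gripper":-1}]'|grep -E "pos|force|time"
python3 -m creep '[{"wx":0,"wy":0,"wz":0,"tx":-2,"ty":0,"tz":0,"gripper":-1},{"wx":0,"wy":0,"wz":0,"tx":-4,"ty":0,"tz":0,"gripper":-1},{"wx":0,"wy":0,"wz":0,"tx":-4,"ty":0,"tz":0,"gripper":-1}]'|grep -E "pos|force|time"
python3 -m creep '[{"wx":0,"wy":0,"wz":0,"tx":-2,"ty":0,"tz":0,"gripper":-1},{"wx":0,"wy":0,"wz":0,"tx":-4,"ty":0,"tz":0,"gripper":-1},{"wx":0,"wy":0,"wz":0,"tx":-4,"ty":0,"tz":0,"gripper":-1}]'|grep -E "pos|force|time"
python3 - <<'E'
from h import *
o=get_obs();print(tojig(np.array(o["tool_pos"])[None,None],[.5751,.006],12))
E
```

```text
time_s: 13.43
tool_pos: [0.5778, -0.005, 0.0328]
force: [-1.8, 7.2, 8.2]
grasp_force: 5.5
time_s: 13.68
tool_pos: [0.5786, -0.009, 0.0327]
force: [-2.4, 7.2, 8.1]
grasp_force: 5.5
time_s: 13.93
tool_pos: [0.5794, -0.0131, 0.0327]
force: [-3.4, 6.7, 7.8]
grasp_force: 5.5
[[[  0.26819833 -19.54636767  32.67007455]]]
```

Moving steadily at about 7 N. I keep going to the end stop.

```bash
python3 -m creep '[{"wx":0,"wy":0,"wz":0,"tx":-2,"ty":0,"tz":0,"gripper":-1},{"wx":0,"wy":0,"wz":0,"tx":-3,"ty":0,"tz":0,"gripper":-1},{"wx":0,"wy":0,"wz":0,"tx":-3,"ty":0,"tz":0,"gripper":-1}]'|grep -E "pos|force|time"
python3 -m creep '[{"wx":0,"wy":0,"wz":0,"tx":-1,"ty":0,"tz":0,"gripper":-1},{"wx":0,"wy":0,"wz":0,"tx":-2,"ty":0,"tz":0,"gripper":-1},{"wx":0,"wy":0,"wz":0,"tx":-2,"ty":0,"tz":0,"gripper":-1}]'|grep -E "pos|force|time"
python3 -m creep '[{"wx":0,"wy":0,"wz":0,"tx":-1,"ty":0,"tz":0,"gripper":-1},{"wx":0,"wy":0,"wz":0,"tx":-2,"ty":0,"tz":0,"gripper":-1},{"wx":0,"wy":0,"wz":0,"tx":-2,"ty":0,"tz":0,"gripper":-1}]'|grep -E "pos|force|time"
```

```text
time_s: 14.18
tool_pos: [0.5796, -0.014, 0.0327]
force: [-3.2, 9.8, 8.1]
grasp_force: 7.3
time_s: 14.43
tool_pos: [0.5796, -0.014, 0.0326]
force: [-3.2, 12.7, 9.5]
grasp_force: 7.7
time_s: 14.68
tool_pos: [0.5797, -0.0141, 0.0326]
force: [-5.9, 15.7, 9.9]
grasp_force: 9.4
```

It stalled at jig y = −20.5, exactly as expected for slide 18 mm. I release gently, rise clear and check.

```bash
python3 -m creep '[{"wx":0,"wy":0,"wz":0,"tx":5,"ty":0,"tz":-2,"gripper":-1},{"wx":0,"wy":0,"wz":0,"tx":9,"ty":0,"tz":-5,"gripper":-1},{"wx":0,"wy":0,"wz":0,"tx":12,"ty":0,"tz":-15,"gripper":-1},{"wx":0,"wy":0,"wz":0,"tx":14,"ty":0,"tz":-40,"gripper":-1},{"wx":0,"wy":0,"wz":0,"tx":14,"ty":0,"tz":-80,"gripper":-1}]'|grep -E "pos|force|time"
python3 -m creep '[{"wx":0,"wy":0,"wz":0,"tx":0,"ty":-40,"tz":-40,"gripper":-1},{"wx":0,"wy":0,"wz":0,"tx":0,"ty":-70,"tz":-80,"gripper":-1},{"wx":0,"wy":0,"wz":0,"tx":0,"ty":-80,"tz":-120,"gripper":-1},{"wx":0,"wy":0,"wz":0,"tx":30,"ty":-90,"tz":-130,"gripper":-1},{"wx":0,"wy":0,"wz":0,"tx":50,"ty":-90,"tz":-130,"gripper":-1}]'|grep -E "pos|force|time"
python3 - <<'E'
from h import *
im,d,P=cloud("scene");J=tojig(P,[.5751,.006],12);u,v=pix("scene",[.575,.02,.03])
red=(d>0)&(im[...,0]>im[...,1]*1.8)&(im[...,0]>90)&(abs(J[...,1])<60)&(abs(J[...,0])<40)&(J[...,2]>30);print(red.sum(),np.percentile(J[red],[5,50,95],axis=0).round(1).tolist() if red.any() else 0)
im2,d2,P2,o=wcloud()
a=cv2.resize(im[v-60:v+60,u-60:u+60],(400,400),interpolation=cv2.INTER_CUBIC);b=cv2.resize(im2[:300,100:400],(400,400));save(np.hstack([a,b]),"e.png")
E
```

```text
time_s: 15.1
tool_pos: [0.5745, -0.0106, 0.1094]
force: [1.0, -0.8, 0.2]
grasp_force: 0.0
time_s: 15.52
tool_pos: [0.48, 0.019, 0.2479]
force: [1.7, 1.9, 0.3]
grasp_force: 0.0
61 [[-26.3, -36.5, 42.2], [-3.3, -34.6, 45.7], [21.0, -32.3, 47.8]]
```

View pics/e.png

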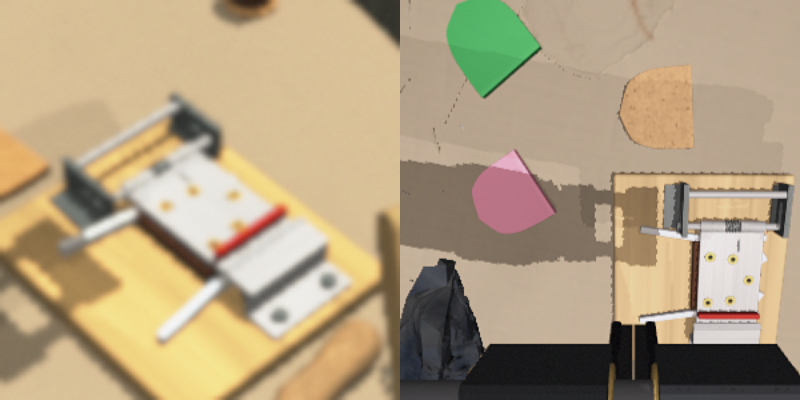

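The flap stays shut with its edge under the lip: the red rib is at (250,230) right beside it, and the rib has moved 19 mm towards the lip. The lift is underneath, and the spare and awl are undisturbed. I hand in.

```bash
python3 -m creep '[{"wx":0,"wy":0,"wz":0,"tx":0,"ty":0,"tz":0,"gripper":-1},{"wx":0,"wy":0,"wz":0,"tx":0,"ty":0,"tz":0,"gripper":-1},{"wx":0,"wy":0,"wz":0,"tx":0,"ty":0,"tz":0,"gripper":-1},{"wx":0,"wy":0,"wz":0,"tx":0,"ty":0,"tz":0,"gripper":-1}]'|grep time; python3 -c "
from cell import env
print(env.sign_off())"
```

```text
time_s: 16.0
the job is handed in; nothing more can be done
None
```

The heel lift is home in the vee stop and the flap is folded over it and fully tucked under the lip. The flap stayed shut after release, and I handed the job in at about 16 s; the sign-off gave no verdict.

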